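Seat a whetstone in its sprung holder and hold it home

ROBOT

A 7-joint arm with a two-finger parallel gripper is mounted at the origin on the work surface. World frame = base frame: x ahead of the robot, y to its left, z up, the work surface at z = 0. Lengths are in m, angles in rad, forces in N, time in s.
With the tool pointing down it reaches from about 0.4 to 0.925 m from the base axis. Payload 4.1 kg.
Tool frame: the origin (TCP) lies midway between the tips of the shut fingers; the grasp point (between the pads) lies 19 mm behind it; z points along the fingers, y is the direction in which the jaws open and shut (so a half turn about z gives the same grasp; the last joint's range is limited). The gripper opens to 85 mm and grips with 20 to 120 N. Pads are 22 mm wide; open, the fingers measure 114 mm over their backs; the gripper's body (76 mm by 85 mm) begins 54 mm behind the grasp point. The pads swing forward as they close: fully open they stand 13 mm farther back than shut.
Start: joints at [-1.293, 0.398, 0.045, 1.537, -0.019, 1.207, -0.051], TCP at [0.239, 0.604, 0.231] pointing down, gripper open.
Joint ranges: [-2.82, 2.82], [-0.49, 2.23], [-1.37, 1.46], [0, 2.46], [-1.36, 4.5], [0.23, 2], [-2.94, 2.94]. Speed limits (rad/s): [2.57, 2.57, 3.14, 3.14, 3.14, 3.14, 3.14].

INTERFACE

Orientations are given as a unit quaternion [w, x, y, z].
In Python, from station import robot gives the robot as it stands.
- The arm moves only by the tool arm_command, never from a script. Its argument "increments" is one flat list of numbers, 7 for each row, row after row: the shift along the tool's x, y, z in m, then the turn, a rotation vector about the tool's x, y, z in rad, then the opening in per cent of the stroke, from 0 (shut) to 100 (fully open). In form: [tx, ty, tz, rx, ry, rz, hand, tx, ty, tz, rx, ry, rz, hand, ...]. A call has 1 to 10 rows; each row shifts and turns the commanded pose from where the row before left it, along the tool's axes as they then stand; what a row does not reach is not made up. A row lasts 1/10 s, in which the tool goes at most 50 mm and 8.59 degrees, less where a joint would pass 70% of its speed; a pose out of reach is approached as far as the arm can. A call with a gripper value outside its range is refused whole. The fingers move at their own pace and stop on an object; "squeeze" is the grip in N (left out, the last holds). Time passes only in rows, so rows that do not move let the fingers close. It gives the time, the measured TCP pose, the force and the opening at its end, in the units of the state.
- robot.sense(): the state, without advancing time (a new reading comes with each control period).
- robot.snapshot(name): name is "side" or "top"; returns (picture, depth): 384x512x3 uint8, red, green, blue; 384x512 float32, m along the optical axis (not along the pixel's ray), 0 where there is no reading.
- robot.camera_info(name): a dict with "camera_matrix" (3x3 intrinsics, pixels), "k1" (the pictures are not rectified: a ray, as slopes to the right and down, at radius r is drawn at 1 + k1 r^2 times it, then the intrinsics apply), "rvec" (rotation vector, rad) and "tvec" (3), from world to camera coordinates, as OpenCV has them. Camera axes: x right, y down, z forward; pixel columns grow to the right and rows downward; lengths in m; the calibration is good to about 2 mm. A picture is of the moment at which its call begins. camera_info takes no time and is no camera call.
- robot.job_done(): hands the job in, once; it reports no verdict.
Trained networks look in the newest picture that a camera, given by its name, has taken for a name from the list of things; names that differ only in an ending like _2 or _b are one class to them, and where a whole thing is asked for, a point or a joint stands for the part that bears it (a point fixed in the world has none). Each returns a list of dicts, best first, with "confidence" (0 to 1); they miss things now and then, are a little off and sometimes report something else, mostly with a low value. They report only what shows in the picture. A call takes as long as a camera call. They do not tell look-alikes from the thing itself.
- robot.find_in(camera, target): "location" ([x, y, z] in m, in world coordinates, good to about 4 mm: the middle of the surface that is visible of it).
- robot.masks_of(camera, target): "mask" (384x512 bool, what is visible of it).
- robot.landmark_of(camera, target): "location" ([x, y, z] in m, in world coordinates, good to about 4 mm: a listed point, or the origin of a listed thing).
The state is a dict: "clock": time; "joint_pos": joint angles; "qvel": joint speeds; "tau": joint torques, N m; "position": TCP position; "eef_rot": TCP orientation; "force": force on the tool from outside, world axes, zero at the start; "wrist_torque": the same for the moment, N m; "finger_gap": finger opening in m.
Only numpy, scipy, OpenCV 4.12 (cv2) and the standard library are available. Lean on these libraries where they do the work, as an engineer would, in place of code of your own. Each camera call takes 0.05 s, during which the arm holds its last target. There are 200 camera calls.

TASK

Lay the longer of the two whetstones flat and lengthwise on the narrow raised rest of the stone holder, in front of the sprung plunger, and let go of it. Then push it from its back end along the rest against the plunger until it is fully home and square on the hard stop, and finish while still pressing it there, or the spring pushes it out again. Leave the short stone, the oil can, the cleaver and the brush where they are.

Things in the scene. Friction and masses are not known exactly. Their poses are not given: they have to be found in the camera images.
- long_stone: the longer whetstone, the one to use: plain grey-brown abrasive block 130 x 40 x 25 mm (about 0.3 kg), lying flat on the bench. Origin at the centre of its underside; x along its length, y across its width, z up. Either end may go first.
- short_stone: the shorter whetstone, same material, 85 x 40 x 25 mm, lying flat on the bench; not used. It may lie in either of the two stones' places. Origin at the centre of its underside, x along its length.
- holder: stone holder fixed to the bench: low steel tray (220 x 120 x 22 mm), over it a narrow level rest on posts, at its far end a grey housing (60 wide, 100 mm high, x +65 to +101 mm) with the stop and plunger. Origin on the bench under the middle of the rest; x = push direction, from the rest's open end to the housing; z up
- rest_top (a point): middle of the rest's top face, axes as the holder's. The rest is a level polished steel bar (slides easily) 120 mm long (x -60 to +60 mm), 24 mm wide, top 70 mm above the bench, without side lips: narrower than the stone, which overhangs it at both sides and, when home, by 10 mm at the back
- stop_face (a point): point on the plane of the hard stop's faces, on the middle line, at the height of the rest's top: 60 mm ahead (+x) of rest_top; axes as the holder's. When home, the long stone's front end lies in this plane, so its origin is 65 mm behind (-x) this point
- stop: the hard stop: two steel pads side by side on the housing's face, left and right of the plunger (each 14 mm wide, from 10 to 24 mm off the middle line, 72 to 94 mm above the bench), faces square to the push direction
- plunger_tip (a point): the middle of the plunger's front face: a steel pin 12 mm in diameter on the middle line, 12.5 mm above the rest's top (half the stone's thickness); it stands out 16 mm before the stop's faces when free and moves with the plunger
- plunger (a joint): plunger travel in m: 0 when free, grows as it is pushed in along the holder's x; 0.016 when its tip is level with the stop's faces (0.022 at most). Spring: 1.5 N to start, 6.3 N at 0.016
- oil_can: steel can, 60 mm in diameter, 115 mm high, standing on the bench; leave alone. Origin at the centre of its underside
- cleaver: cleaver lying flat on the bench, blade 170 x 85 mm, wooden handle 120 mm; leave alone. Origin on the bench where handle and blade meet, blade towards +x, handle towards -x
- brush: small hand brush lying on the bench; leave alone. Lies along its x
Mind the look-alikes: they are no part of the job. What is shaped like the long_stone but purple or red is not meant.

How it is judged:
By the outcome, as a careful person would: the job done as asked, in the order asked, and still so for the second after the job is handed in, while the arm keeps its last pose, push and grip.
It also fails if it takes over 61 s, if anything falls off the work surface, if the arm or the gripper's body presses on something with over 40 N, if the wrist force passes 120 N, or if a joint passes its speed limit or range.

## Working session

There is one attempt and no reset: what is moved stays moved. The work goes in short steps, Python scripts to look and compute and a tool call to move; the robot and the scene stay as the last step left them, time stands still between calls to the robot, and variables do not carry over. Pictures are saved under pics/ and viewed, about 8 in all and at most 12, crops included, and the job is handed in when it is done.

Besides the shell and the picture viewer there is one more tool, called after "Request:" as a command line: name --argument value ..., lists and objects as JSON in quotes. arm_command: Moves the arm, as the interface text tells. Its arguments: {"type":"object","properties":{"increments":{"type":"array"},"squeeze":{"type":"number"}},"required":["increments"]}

```bash
mkdir -p pics; ls; cat > h.py <<'E'
import numpy as np, cv2
from station import robot
def cam(n):
    c=robot.camera_info(n); R=cv2.Rodrigues(np.array(c["rvec"],float))[0]; return np.array(c["camera_matrix"],float),c["k1"],R,np.array(c["tvec"],float).ravel()
def cloud(n,depth):
    K,k1,R,t=cam(n); h,w=depth.shape; v,u=np.mgrid[:h,:w].astype(np.float32)
    p=cv2.undistortPoints(np.stack([u.ravel(),v.ravel()],1)[:,None].astype(np.float64),K,np.array([k1,0,0,0.]))[:,0]
    d=depth.ravel()[:,None]; X=np.hstack([p,np.ones_like(d)])*d
    return ((X-t)@R).reshape(h,w,3)
def proj(n,P):
    K,k1,R,t=cam(n); return cv2.projectPoints(np.array(P,float).reshape(-1,1,3),cv2.Rodrigues(R)[0],t,K,np.array([k1,0,0,0.]))[0][:,0]
E
python3 - <<'E'
from h import *
ims=[]
for n in("top","side"):
    p,d=robot.snapshot(n); np.savez(f"{n}0.npz",p=p,d=d); 
    cv2.imwrite(f"pics/{n}0.png",p[:,:,::-1])
    for t in("long_stone","short_stone","holder","rest_top","stop_face","plunger_tip"):
        r=robot.landmark_of(n,t); print(n,t,[(np.round(x["location"],3).tolist(),round(x["confidence"],2)) for x in r[:3]])
    X=cloud(n,d)
    for t in("long_stone","short_stone"):
        for m in robot.masks_of(n,t)[:3]:
            M=m["mask"]&(d>0); P=X[M]; zt=np.median(P[:,2]); P=P[(P[:,2]>0.018)&(P[:,2]<0.035)]
            if len(P)<20: continue
            r=cv2.minAreaRect(P[:,:2].astype(np.float32)*1000); v,u=np.nonzero(M)
            print(n,t,round(m["confidence"],2),"px",u.mean().round(),v.mean().round(),np.round(r[0],1),np.round(r[1],1),round(r[2],1),"z",zt.round(4),p[M].mean(0).round())
s=robot.sense(); print(s["position"],s["eef_rot"],s["finger_gap"],s["clock"])
E
```

```text
pics
top long_stone [([0.579, -0.267, -0.002], 0.98), ([0.697, -0.449, 0.004], 0.91), ([0.381, -0.276, 0.002], 0.69)]
top short_stone [([0.495, -0.135, 0.001], 0.59), ([0.58, 0.159, 0.07], 0.57)]
top holder [([0.579, 0.159, -0.004], 0.69)]
top rest_top [([0.578, 0.159, 0.067], 0.71)]
top stop_face [([0.638, 0.181, 0.068], 0.58), ([0.483, -0.463, -0.002], 0.25)]
top plunger_tip [([0.623, 0.176, 0.083], 0.44)]
top long_stone 0.79 px 386.0 153.0 [ 693.6 -445.8] [ 42. 127.] 66.9 z 0.0247 [221.  58.  56.]
top long_stone 0.67 px 341.0 247.0 [ 380.5 -277.4] [132.1  40.6] 47.4 z 0.0244 [149.  81. 189.]
top long_stone 0.58 px 336.0 186.0 [ 580.7 -269.3] [ 40.9 132.2] 67.9 z 0.0248 [179. 170. 160.]
top short_stone 0.87 px 296.0 215.0 [ 488.1 -137.3] [40.4 85.6] 72.0 z 0.0243 [178. 170. 159.]
side long_stone [([0.693, -0.45, 0.005], 0.94), ([0.382, -0.272, -0.001], 0.93), ([0.583, -0.266, 0.003], 0.74)]
side short_stone [([0.485, -0.139, 0.001], 0.6), ([0.534, 0.482, 0.0], 0.26)]
side holder [([0.584, 0.16, 0.003], 0.63), ([0.487, -0.138, 0.001], 0.36)]
side rest_top [([0.584, 0.156, 0.07], 0.72), ([0.584, 0.16, 0.001], 0.53)]
side stop_face [([0.634, 0.181, 0.064], 0.81)]
side plunger_tip [([0.623, 0.17, 0.084], 0.44)]
side long_stone 0.87 px 411.0 302.0 [ 696.2 -449.1] [ 41.6 131.8] 67.6 z 0.0251 [234.  36.  24.]
side long_stone 0.86 px 328.0 276.0 [ 580.8 -269.9] [ 42.6 128.8] 67.9 z 0.0257 [203. 193. 176.]
side long_stone 0.78 px 270.0 326.0 [ 382.5 -278.3] [132.6  40.3] 46.9 z 0.0259 [177.  86. 219.]
side short_stone 0.84 px 268.0 260.0 [ 488.5 -138.8] [41.1 85.8] 71.2 z 0.0246 [201. 191. 175.]
[0.23914739 0.60444608 0.23136871] [3.52252489e-05 1.87223979e-01 9.82317248e-01 6.64907434e-05] 0.08520417902964637 0.9
```

View pics/top0.png

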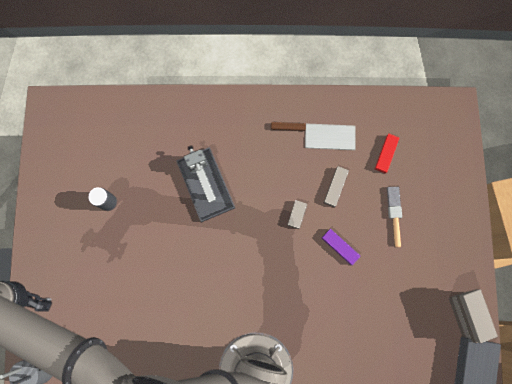

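View pics/side0.png

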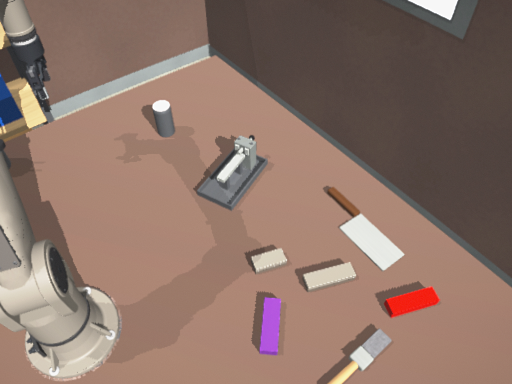

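```bash
python3 - <<'E'
from h import *
for n in("top","side"):
    d=np.load(n+"0.npz")["d"]; X=cloud(n,d); P=X[d>0]
    near=(np.hypot(P[:,0]-.6,P[:,1]-.165)<.14)
    for a,b,nm in((.064,.076,"rest"),(.094,.106,"housing"),(.016,.028,"tray")):
        Q=P[near&(P[:,2]>a)&(P[:,2]<b)]
        if len(Q)<10: continue
        r=cv2.minAreaRect(Q[:,:2].astype(np.float32)*1000); print(n,nm,len(Q),np.round(r[0],1),np.round(r[1],1),round(r[2],1),np.median(Q[:,2]).round(4))
    # stones: box fit, edge angle
    print("can/other tall:",P[(P[:,2]>.11)&(P[:,0]>.3)][:,:2].mean(0))
    K,k,R,t=cam(n); print(n,"cam at",-R.T@t)
E
```

```text
top rest 258 [584.9 157.1] [127.8  56.8] 24.5 0.0703
top housing 212 [656.3 191.3] [60.9 62.8] 62.7 0.0998
top tray 237 [589.4 162.7] [221.8 120.3] 23.0 0.0222
can/other tall: [0.53193037 0.48301442]
top cam at [0.28419408 0.02748817 1.51433606]
side rest 306 [595.5 163.2] [153.5  61.3] 22.9 0.0703
side housing 179 [653.6 187.1] [43.4 61. ] 19.6 0.0999
side tray 432 [590.5 160.4] [225.4 123.3] 22.7 0.0212
can/other tall: [1.55385891 0.12655585]
side cam at [ 0.13274828 -0.53957649  0.92633002]
```

The top view shows the grey long stone at (336,186), the short one at (297,214), and the holder at (205,183) with its housing at the upper end. Purple (341,247) and red (386,153) are decoys. The side view agrees, and nothing blocks the grasp. I'll move towards the long stone.

Request:
arm_command --increments '[-0.015,-0.015,0,0,0,0,100,-0.027,-0.029,0,0,0,0,100,-0.027,-0.029,0,0,0,0,100,-0.027,-0.029,0,0,0,0,100,-0.027,-0.029,0,0,0,0,100,-0.027,-0.029,0,0,0,0,100,-0.027,-0.029,0,0,0,0,100,-0.027,-0.029,0,0,0,0,100,-0.027,-0.029,0,0,0,0,100,-0.027,-0.029,0,0,0,0,100]' --squeeze 40

```text
clock: 1.9
position: [0.378, 0.2514, 0.2316]
eef_rot: [0.0, 0.187, 0.982, 0.0]
force: [1.3, -0.8, -0.7]
finger_gap: 0.0854
```

Request:
arm_command --increments '[-0.027,-0.029,0,0,0,0,100,-0.027,-0.029,0,0,0,0,100,-0.027,-0.029,0,0,0,0,100,-0.027,-0.029,0,0,0,0,100,-0.027,-0.029,0,0,0,0,100,-0.027,-0.029,0,0,0,0,100,-0.027,-0.029,0,0,0,0,100,-0.027,-0.029,0,0,0,0,100,-0.027,-0.029,0,0,0,0,100,-0.015,-0.015,0,0,0,0,100]'

```text
clock: 2.9
position: [0.5164, -0.1026, 0.2318]
eef_rot: [0.001, 0.189, 0.982, -0.001]
force: [-0.3, -0.2, -0.2]
finger_gap: 0.0852
```

```bash
cat >> h.py <<'E'
from scipy.spatial.transform import Rotation as Ro
def st():
    s=robot.sense(); q=s["eef_rot"]; return s,Ro.from_quat([q[1],q[2],q[3],q[0]]).as_matrix(),np.array(s["position"])
def delta(target,yaw_y=None):
    """tool-axis shift to the world target; rz so that tool y points along yaw_y (deg, mod 180) with tool z straight down"""
    s,R,p=st(); print("t",round(s["clock"],2),"p",p.round(4),"tooly",round(np.degrees(np.arctan2(R[1,1],R[0,1])),2),"F",np.round(s["force"],1),"gap",round(s["finger_gap"],4))
    print("shift",(R.T@(np.array(target)-p)).round(4),end=" ")
    if yaw_y is not None:
        e=(yaw_y-np.degrees(np.arctan2(R[1,1],R[0,1]))+90)%180-90; a=np.radians(yaw_y if abs(((yaw_y-np.degrees(np.arctan2(R[1,1],R[0,1])))+180)%360-180)<90 else yaw_y+180)
        y=np.array([np.cos(a),np.sin(a),0]);z=np.array([0,0,-1.]);W=np.stack([np.cross(y,z),y,z],1)
        print("rotvec",Ro.from_matrix(R.T@W).as_rotvec().round(4))
E
python3 - <<'E'
from h import *
delta([.581,-.2695,.15],67.9)
# holder fit on saved clouds
for n in("top","side"):
    d=np.load(n+"0.npz")["d"]; X=cloud(n,d); P=X[d>0]
    for a0 in (23.,):
        a=np.radians(a0); ex=np.array([np.cos(a),np.sin(a)]); ey=np.array([-ex[1],ex[0]])
        c=np.array([.581,.159]); L=np.stack([(P[:,:2]-c)@ex,(P[:,:2]-c)@ey,P[:,2]],1)*1000
        Q=L[(abs(L[:,2]-70)<4)&(abs(L[:,0]+5)<50)&(abs(L[:,1])<20)]
        b=np.polyfit(Q[:,0],Q[:,1],1)
        print(n,"rest y",np.percentile(Q[:,1],[1,50,99]).round(1),"slope deg",np.degrees(b[0]).round(2),"icpt",b[1].round(1))
        Q=L[(abs(L[:,2]-70)<4)&(abs(L[:,1])<10)&(L[:,0]<60)]; print(" rest back x",np.percentile(Q[:,0],[0,1,3]).round(1))
        Q=L[(abs(L[:,2]-100)<4)&(abs(L[:,1])<40)&(L[:,0]>50)&(L[:,0]<120)]; print(" housing x",np.percentile(Q[:,0],[1,99]).round(1),"y",np.percentile(Q[:,1],[1,99]).round(1))
        Q=L[(abs(L[:,2]-21)<4)&(abs(L[:,1])<70)&(abs(L[:,0])<130)]; print(" tray x",np.percentile(Q[:,0],[.5,99.5]).round(1),"y",np.percentile(Q[:,1],[.5,99.5]).round(1))
E
```

```text
t 2.9 p [ 0.5164 -0.1026  0.2318] tooly 68.18 F [-0.3 -0.2 -0.2] gap 0.0852
shift [-0.1218 -0.1309  0.0821] rotvec [-0.0011  0.0019  0.0049]
top rest y [-11.5   0.5  11.8] slope deg 0.58 icpt 0.3
 rest back x [-61.4 -59.3 -57. ]
 housing x [61.6 99.7] y [-29.1  29. ]
 tray x [-101.  120.] y [-59.9  60.2]
side rest y [-14.5  -2.9   9.6] slope deg -0.5 icpt -3.0
 rest back x [-61.4 -60.7 -59.7]
 housing x [60.9 99.4] y [-32.   26.5]
 tray x [-102.6  118.8] y [-63.9  58.8]
```

Request:
arm_command --increments '[-0.021,-0.022,0,0,0,0,100,-0.025,-0.027,0.02,0,0,0.005,100,-0.025,-0.027,0.02,0,0,0,100,-0.025,-0.027,0.02,0,0,0,100,-0.018,-0.018,0.02,0,0,0,100,-0.008,-0.01,0.02,0,0,0,100,0,0,0.02,0,0,0,100,0,0,0.02,0,0,0,100,0,0,0,0,0,0,100,0,0,0,0,0,0,100]'

```text
clock: 3.9
position: [0.5808, -0.2655, 0.0915]
eef_rot: [-0.0, 0.19, 0.982, 0.0]
force: [1.3, -0.2, 0.6]
finger_gap: 0.0855
```

```bash
python3 - <<'E'
from h import *
p,d=robot.snapshot("side"); cv2.imwrite("pics/s1.png",cv2.resize(p[150:350,200:460,::-1],None,fx=2.5,fy=2.5))
delta([.581,-.2695,.004],67.9)
E
```

```text
t 3.95 p [ 0.5813 -0.2658  0.0923] tooly 68.14 F [-0.1  0.   0.5] gap 0.0854
shift [-0.001  -0.0036  0.0883] rotvec [0.0001 0.0015 0.0042]
```

View pics/s1.png

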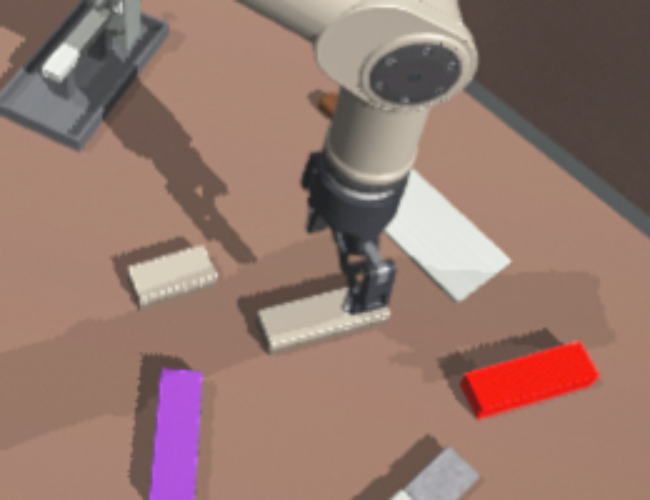

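The open gripper is over the long stone (320,318 in the crop), jaws across its width. I'll descend and grip.

Request:
arm_command --increments '[-0.001,-0.0035,0.015,0,0,0.004,100,0,0,0.02,0,0,0,100,0,0,0.02,0,0,0,100,0,0,0.02,0,0,0,100,0,0,0.01,0,0,0,100,0,0,0.003,0,0,0,100,0,0,0,0,0,0,100,0,0,0,0,0,0,60,0,0,0,0,0,0,40,0,0,0,0,0,0,30]' --squeeze 40

```text
clock: 4.95
position: [0.5808, -0.2694, 0.0041]
eef_rot: [0.001, 0.192, 0.981, -0.0]
force: [-0.5, 1.0, -0.0]
finger_gap: 0.044
```

Request:
arm_command --increments '[0,0,0,0,0,0,20,0,0,0,0,0,0,10,0,0,0,0,0,0,10,0,0,0,0,0,0,10,0,0,0,0,0,0,10]' --squeeze 50

```text
clock: 5.45
position: [0.581, -0.2694, 0.0042]
eef_rot: [0.001, 0.192, 0.981, 0.0]
force: [0.2, 0.9, 5.4]
finger_gap: 0.0387
```

Gripped (gap 38.7 mm). Lift to about 0.2 m.

Request:
arm_command --increments '[0,0,-0.005,0,0,0,10,0,0,-0.01,0,0,0,10,0,0,-0.02,0,0,0,10,0,0,-0.025,0,0,0,10,0,0,-0.025,0,0,0,10,0,0,-0.025,0,0,0,10,0,0,-0.025,0,0,0,10,0,0,-0.025,0,0,0,10,0,0,-0.01,0,0,0,10,0,0,0,0,0,0,10]'

```text
clock: 6.45
position: [0.5808, -0.2697, 0.1747]
eef_rot: [0.001, 0.192, 0.981, -0.0]
force: [-0.6, -0.6, -2.7]
finger_gap: 0.039
```

```bash
python3 - <<'E'
from h import *
a=np.radians(23.); ex=np.array([np.cos(a),np.sin(a)])
c=np.array([.5808,.1576])-.030*ex
p,d=robot.snapshot("side"); cv2.imwrite("pics/s2.png",cv2.resize(p[150:350,200:460,::-1],None,fx=2.5,fy=2.5))
print(c); delta([*c,.175],113)
E
```

```text
[0.55318485 0.14587807]
t 6.5 p [ 0.58   -0.2691  0.1731] tooly 67.9 F [-0.5  1.2 -2.4] gap 0.0391
shift [ 0.181   0.3744 -0.0018] rotvec [ 3.000e-04  0.000e+00 -7.872e-01]
```

View pics/s2.png

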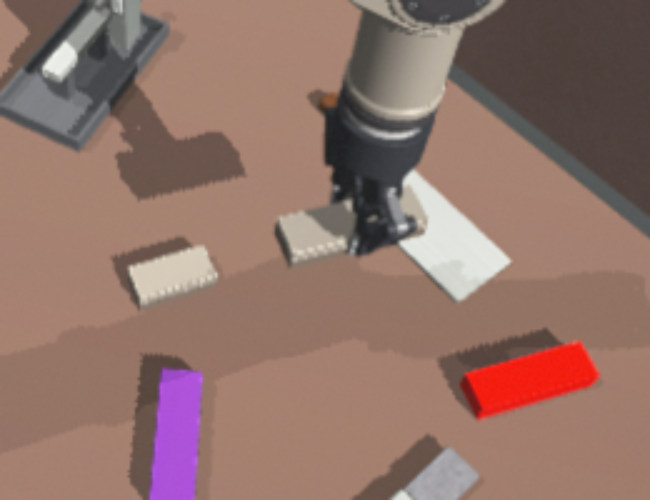

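The stone is held level (350,228) and clear. I'll transfer it to the holder.

Request:
arm_command --increments '[0.008,0.017,0,0,0,0,10,0.016,0.033,0,0,0,0,10,0.016,0.033,0,0,0,0,10,0.016,0.033,0,0,0,0,10,0.016,0.033,0,0,0,0,10,0.016,0.033,0,0,0,0,10,0.016,0.033,0,0,0,0,10,0.016,0.033,0,0,0,0,10,0.016,0.033,0,0,0,0,10,0.016,0.033,0,0,0,0,10]'

```text
clock: 7.5
position: [0.5559, 0.0803, 0.1715]
eef_rot: [-0.001, 0.192, 0.981, -0.001]
force: [0.8, 1.3, -2.6]
finger_gap: 0.039
```

Request:
arm_command --increments '[0.016,0.033,0,0,0,0,10,0.01,0.02,0,0,0,0,10,0.003,0.006,0,0,0,-0.06,10,0,0,0,0,0,-0.12,10,0,0,0,0,0,-0.14,10,0,0,0,0,0,-0.14,10,0,0,0,0,0,-0.14,10,0,0,0,0,0,-0.12,10,0,0,0,0,0,-0.067,10,0,0,0,0,0,0,10]'

```text
clock: 8.5
position: [0.5516, 0.1441, 0.1714]
eef_rot: [-0.002, -0.199, 0.98, -0.0]
force: [-0.5, -0.2, -3.0]
finger_gap: 0.0387
```

```bash
python3 - <<'E'
from h import *
delta([.5532,.1459,.14],113)
E
```

```text
t 8.5 p [0.5516 0.1441 0.1714] tooly 112.98 F [-0.5 -0.2 -3. ] gap 0.0387
shift [-0.0023  0.001   0.0314] rotvec [ 0.0004 -0.0035 -0.0004]
```

Request:
arm_command --increments '[-0.002,0.001,0.01,0,-0.003,0,10,0,0,0.02,0,0,0,10,0,0,0.02,0,0,0,10,0,0,0.02,0,0,0,10,0,0,0.01,0,0,0,10,0,0,0,0,0,0,10,0,0,0,0,0,0,10]'

```text
clock: 9.2
position: [0.5548, 0.1463, 0.0934]
eef_rot: [0.002, -0.199, 0.98, 0.0]
force: [-0.5, 0.0, -2.3]
finger_gap: 0.0391
```

```bash
cat >> h.py <<'E'
def holder_xy(P,c=(.5808,.1576),a=23.):
    a=np.radians(a); ex=np.array([np.cos(a),np.sin(a)]); ey=np.array([-ex[1],ex[0]])
    return np.stack([(P[:,:2]-c)@ex,(P[:,:2]-c)@ey,P[:,2]],1)*1000
def stone_meas(n,lo,hi):
    p,d=robot.snapshot(n); X=cloud(n,d); L=holder_xy(X[d>0]); C=p[d>0].astype(int)
    q=(L[:,2]>lo)&(L[:,2]<hi)&(abs(L[:,1])<32)&(L[:,0]>-115)&(L[:,0]<55)
    Q=L[q]
    if len(Q)>10:
        r=cv2.minAreaRect(Q[:,:2].astype(np.float32)); print(n,"stone in holder frame",np.round(r[0],1),np.round(r[1],1),round(r[2],2),"z",np.median(Q[:,2]).round(1),"x",np.percentile(Q[:,0],[1,99]).round(1),"y",np.percentile(Q[:,1],[2,98]).round(1))
    return p,d
E
python3 - <<'E'
from h import *
delta([.5532,.1459,.075],113)
ims=[]
for n in("top","side"):
    p,d=stone_meas(n,98,125)
    u,v=proj(n,[.57,.15,.09])[0].astype(int); k=50
    ims.append(cv2.resize(p[v-k:v+k,u-k:u+k,::-1],(390,390),interpolation=cv2.INTER_CUBIC))
cv2.imwrite("pics/p1.png",np.hstack(ims))
E
```

```text
t 9.2 p [0.5548 0.1463 0.0934] tooly 112.97 F [-0.5  0.  -2.3] gap 0.0391
shift [0.0017 0.0002 0.0184] rotvec [-0.0002  0.0033 -0.0005]
top stone in holder frame [-66.2 -18.3] [ 8.7 55.6] 83.53 z 113.7 x [-93.8 -43.8] y [-23.1 -11.5]
side stone in holder frame [-33.6   0.4] [128.1  62. ] 12.5 z 114.3 x [-94.7  17. ] y [-28.1  20. ]
```

View pics/p1.png

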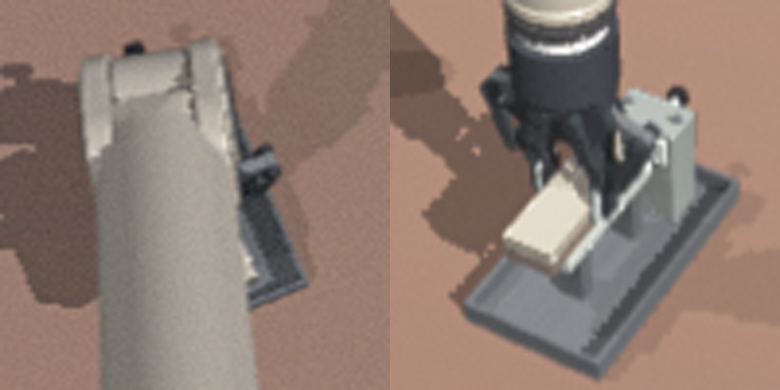

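Side view: the stone is held level just above the rest, aligned with it, and in front of the housing. In the top view the arm hides it. I'll lower it.

Request:
arm_command --increments '[0.0015,0,0.006,0,0.003,0,10,0,0,0.006,0,0,0,10,0,0,0.004,0,0,0,10,0,0,0.0015,0,0,0,10,0,0,0,0,0,0,10,0,0,0,0,0,0,10]'

```text
clock: 9.9
position: [0.5533, 0.1457, 0.0759]
eef_rot: [0.0, -0.199, 0.98, 0.0]
force: [0.7, 0.8, -2.9]
finger_gap: 0.0389
```

```bash
python3 - <<'E'
from h import *
delta([.5532,.1459,.074],113)
for n in("side",):
    p,d=robot.snapshot(n); X=cloud(n,d); L=holder_xy(X[d>0])
    for x0 in(-90,-80,-70,-60): 
        q=L[(abs(L[:,0]-x0)<5)&(L[:,2]>85)&(L[:,2]<105)&(abs(L[:,1])<40)]
        if len(q)>5: print(x0,len(q),np.percentile(q[:,1],[3,97]).round(1),np.median(q[:,2]).round(1))
E
```

```text
t 9.9 p [0.5533 0.1457 0.0759] tooly 112.99 F [ 0.7  0.8 -2.9] gap 0.0389
shift [0.     0.0002 0.0019] rotvec [ 0.      0.0003 -0.0002]
-90 56 [-21.7  16.9] 95.8
-80 45 [-21.7  16.7] 97.1
-70 40 [-21.7  15.4] 96.7
-60 42 [-21.6  16.2] 96.7
```

Request:
arm_command --increments '[0,0.0005,0.001,0,0,0,10,0,0,0.0006,0,0,0,10,0,0,0,0,0,0,10,0,0,0,0,0,0,10]'

```text
clock: 10.35
position: [0.553, 0.1462, 0.0743]
eef_rot: [0.0, -0.199, 0.98, 0.0]
force: [-0.0, 0.3, -2.5]
finger_gap: 0.0392
```

Request:
arm_command --increments '[0,0,0.0006,0,0,0,10,0,0,0,0,0,0,10,0,0,0.0006,0,0,0,10,0,0,0,0,0,0,10]'

```text
clock: 10.75
position: [0.5531, 0.1462, 0.0742]
eef_rot: [0.0, -0.199, 0.98, 0.0]
force: [-3.8, -0.9, 7.9]
finger_gap: 0.039
```

Contact. Ease the pressure and release.

Request:
arm_command --increments '[0,0,-0.0006,0,0,0,10,0,0,0,0,0,0,45,0,0,0,0,0,0,55,0,0,0,0,0,0,75,0,0,0,0,0,0,90,0,0,0,0,0,0,90,0,0,-0.005,0,0,0,90,0,0,-0.015,0,0,0,90,0,0,-0.02,0,0,0,90,0,0,-0.02,0,0,0,90]'

```text
clock: 11.75
position: [0.5533, 0.1461, 0.1354]
eef_rot: [0.0, -0.199, 0.98, 0.0]
force: [0.4, 0.4, 0.1]
finger_gap: 0.0766
```

Request:
arm_command --increments '[0.02,0,-0.02,0,0,0,60,0.025,0,-0.01,0,0,0,40,0.03,0,0,0,0,0,20,0.03,0,0,0,0,0,20,0.015,0,0,0,0,0,20,0,0,0,0,0,0,20,0,0,0,0,0,0,20]'

```text
clock: 12.45
position: [0.4437, 0.0998, 0.1648]
eef_rot: [0.001, -0.199, 0.98, 0.0]
force: [0.3, -0.7, 0.1]
finger_gap: 0.0167
```

```bash
python3 - <<'E'
from h import *
delta([.5532,.1459,.074],113)
ims=[]
for n in("top","side"):
    p,d=stone_meas(n,90,101)
    X=cloud(n,d); L=holder_xy(X[d>0]); q=L[(abs(L[:,2]-95)<4)&(L[:,0]<35)&(L[:,0]>-110)&(abs(L[:,1])<30)]
    r=cv2.minAreaRect(q[:,:2].astype(np.float32)); print(np.round(r[0],1),np.round(r[1],1),round(r[2],2),np.median(q[:,2]))
    u,v=proj(n,[.57,.15,.09])[0].astype(int); k=50
    ims.append(cv2.resize(p[v-k:v+k,u-k:u+k,::-1],(390,390),interpolation=cv2.INTER_CUBIC))
cv2.imwrite("pics/p2.png",np.hstack(ims))
E
```

```text
t 12.45 p [0.4437 0.0998 0.1648] tooly 112.99 F [ 0.3 -0.7  0.1] gap 0.0167
shift [-0.1186 -0.0004  0.0911] rotvec [ 0.0004  0.0031 -0.0002]
top stone in holder frame [13.7  1.1] [82.6 40. ] 0.41 z 94.9 x [-24.1  48.8] y [-18.3  20.2]
[3.8 0.9] [40.3 61.9] 89.26 94.73705137258573
side stone in holder frame [-26.3  -1.7] [ 42.3 143.1] 89.62 z 95.3 x [-96.3  33.1] y [-21.5  18.2]
[-31.5  -1.7] [ 42.3 132.7] 89.62 95.32826947328716
```

View pics/p2.png

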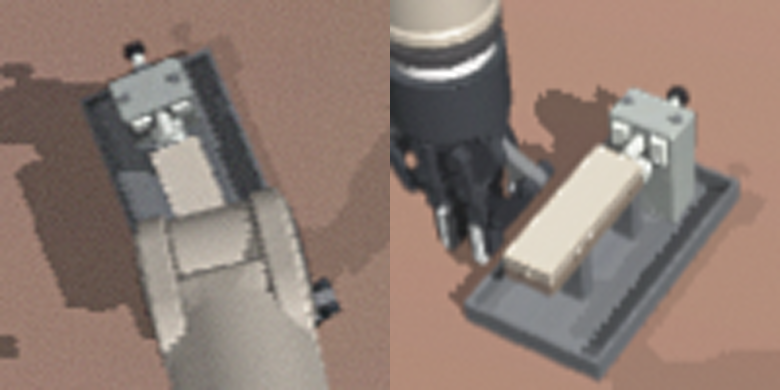

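Top: the stone lies along the rest, its front just before the plunger. Side: flat, centred and square, fingers clear behind it. Lower the nearly shut fingers behind the back end.

Request:
arm_command --increments '[0,0,0.015,0,0,0,10,0,0,0.025,0,0,0,10,0,0,0.025,0,0,0,10,0,0,0.02,0,0,0,10,0,0,0.009,0,0,0,10,-0.008,0,0,0,0.003,0,10,-0.012,0,0,0,0,0,10,-0.008,0,0,0,0,0,10,0,0,0,0,0,0,10,0,0,0,0,0,0,10]'

```text
clock: 13.55
position: [0.4689, 0.1105, 0.07]
eef_rot: [-0.001, -0.199, 0.98, -0.0]
force: [-0.0, 0.1, -0.2]
finger_gap: 0.0084
```

```bash
python3 - <<'E'
from h import *
delta([.5808,.1576,.071],113)
s,R,p=st(); print("tcp in holder",holder_xy(p[None]).round(1))
p,d=robot.snapshot("side")
X=cloud("side",d); L=holder_xy(X[d>0]); q=L[(abs(L[:,2]-95)<4)&(L[:,0]<35)&(L[:,0]>-96)&(abs(L[:,1])<30)]
print("stone front/back",np.percentile(q[:,0],[1,99]))
E
```

```text
t 13.55 p [0.4689 0.1105 0.07  ] tooly 113.0 F [-0.   0.1 -0.2] gap 0.0084
shift [-0.1215 -0.0003 -0.0012] rotvec [ 0.     -0.0021  0.    ]
tcp in holder [[-121.5    0.3   70. ]]
stone front/back [-86.63610407  32.23388161]
```

Request:
arm_command --increments '[-0.003,0,0,0,0,0,10,-0.004,0,0,0,0,0,10,-0.004,0,0,0,0,0,10,-0.003,0,0,0,0,0,10,-0.003,0,0,0,0,0,10,-0.003,0,0,0,0,0,10,-0.003,0,0,0,0,0,10,-0.003,0,0,0,0,0,10,-0.002,0,0,0,0,0,10,0,0,0,0,0,0,10]'

```text
clock: 14.6
position: [0.4933, 0.1209, 0.0692]
eef_rot: [-0.002, -0.199, 0.98, -0.0]
force: [-3.6, -0.9, 3.4]
finger_gap: 0.0084
```

```bash
cat > m.py <<'E'
from h import *
s,R,p=st(); a=np.radians(23); F=np.array(s["force"])
print("t",s["clock"],"tcp in holder",holder_xy(p[None]).round(1),"Fx_h",(F[0]*np.cos(a)+F[1]*np.sin(a)).round(2),"Fy_h",(-F[0]*np.sin(a)+F[1]*np.cos(a)).round(2),"Fz",F[2].round(1))
p,d=robot.snapshot("side"); np.savez("last.npz",p=p,d=d)
X=cloud("side",d); L=holder_xy(X[d>0]); q=L[(abs(L[:,2]-95)<3)&(L[:,0]<58)&(L[:,0]>-68)&(abs(L[:,1])<30)]
r=cv2.minAreaRect(q[:,:2].astype(np.float32)); print("stone",np.percentile(q[:,0],[1,99]).round(1),np.percentile(q[:,1],[2,98]).round(1),np.round(r[0],1),np.round(r[1],1),round(r[2],2),np.median(q[:,2]).round(1))
E
python3 m.py
```

```text
t 14.6 tcp in holder [[-94.9   0.4  69.2]] Fx_h -3.68 Fy_h 0.55 Fz 3.4
stone [-59.   44.8] [-21.4  18. ] [-4.3 -2.2] [122.8  42.8] 1.9 95.2
```

Request:
arm_command --increments '[-0.002,0,0,0,0,0,10,-0.002,0,0,0,0,0,10,-0.002,0,0,0,0,0,10,-0.002,0,0,0,0,0,10,-0.002,0,0,0,0,0,10,-0.001,0,0,0,0,0,10,0,0,0,0,0,0,10,0,0,0,0,0,0,10]'

```text
clock: 15.45
position: [0.5018, 0.1243, 0.0691]
eef_rot: [-0.004, -0.199, 0.98, -0.0]
force: [-7.5, -3.0, 6.8]
finger_gap: 0.0086
```

```bash
python3 m.py
```

```text
t 15.45 tcp in holder [[-85.7   0.3  69.1]] Fx_h -8.11 Fy_h 0.16 Fz 6.8
stone [-50.2  54.4] [-22.   17.2] [ 2.1 -0.8] [ 42.6 111.7] 88.5 95.1
```

Fz rises with the push because the fingers drag down on the stone's back edge. I'll lift slightly while going on.

Request:
arm_command --increments '[-0.001,0,-0.0007,0,0,0,10,-0.001,0,-0.0007,0,0,0,10,-0.001,0,-0.0003,0,0,0,10,-0.001,0,0,0,0,0,10,0,0,0,0,0,0,10,0,0,0,0,0,0,10]'

```text
clock: 16.1
position: [0.5055, 0.1261, 0.0699]
eef_rot: [-0.004, -0.199, 0.98, -0.001]
force: [-5.8, -2.1, -1.8]
finger_gap: 0.0088
```

```bash
python3 m.py; python3 -c "
from h import *
delta([.5808,.1576,.071],113)"
```

```text
t 16.1 tcp in holder [[-81.6   0.5  69.9]] Fx_h -6.18 Fy_h 0.3 Fz -1.8
stone [-45.7  57.1] [-21.3  17.7] [ 3.6 -0.9] [ 41.1 108. ] 88.93 95.3
t 16.15 p [0.5055 0.1261 0.0699] tooly 112.98 F [-5.2 -2.4 -0.8] gap 0.0084
shift [-0.0816 -0.0004 -0.0018] rotvec [ 0.0004 -0.0081 -0.0004]
```

Request:
arm_command --increments '[-0.001,0,0,0,0,0,10,-0.001,0,-0.0002,0,0,0,10,0,0,0,0,0,0,10,0,0,0,0,0,0,10]'

```text
clock: 16.55
position: [0.5069, 0.1267, 0.0699]
eef_rot: [-0.005, -0.199, 0.98, -0.001]
force: [-5.9, -2.0, -0.4]
finger_gap: 0.0087
```

```bash
python3 m.py
```

```text
t 16.55 tcp in holder [[-80.1   0.5  69.9]] Fx_h -6.18 Fy_h 0.46 Fz -0.4
stone [-47.2  56.7] [-21.5  17.7] [ 3.4 -1.8] [108.2  41.4] 0.83 95.6
```

Request:
arm_command --increments '[-0.001,0,0,0,0,0,10,-0.001,0,-0.0002,0,0,0,10,0,0,0,0,0,0,10,0,0,0,0,0,0,10]'

```text
clock: 17.0
position: [0.5068, 0.1268, 0.0695]
eef_rot: [-0.007, -0.199, 0.98, -0.001]
force: [-9.1, -3.6, 0.0]
finger_gap: 0.0084
```

```bash
python3 m.py
```

```text
t 17.0 tcp in holder [[-80.1   0.6  69.5]] Fx_h -9.79 Fy_h 0.26 Fz 0.0
stone [-46.   56.8] [-21.5  17.3] [ 4.5 -2.8] [107.3  40.7] 1.71 95.2
```

The tool has stopped at the stop while force rises. I'll press harder and take out the tilt.

Request:
arm_command --increments '[-0.001,0,0,0,-0.005,0,10,-0.001,0,0,0,-0.005,0,10,-0.001,0,0,0,0,0,10,0,0,0,0,0,0,10,0,0,0,0,0,0,10]'

```text
clock: 17.55
position: [0.5069, 0.127, 0.0692]
eef_rot: [-0.005, -0.199, 0.98, 0.0]
force: [-14.2, -4.6, 5.6]
finger_gap: 0.0086
```

```bash
python3 m.py; python3 - <<'E'
from h import *
delta([.5808,.1576,.07],113)
for n in("side","top"):
    if n=="top": p,d=robot.snapshot(n)
    else: z=np.load("last.npz"); p=z["p"]
    print(n,[(holder_xy(np.array(r["location"])[None]).round(1).tolist(),round(r["confidence"],2)) for r in (robot.landmark_of(n,"plunger_tip")[:1]+robot.landmark_of(n,"long_stone")[:4])])
    u,v=proj(n,[.61,.165,.09])[0].astype(int); k=36
    im=cv2.resize(p[v-k:v+k,u-k:u+k,::-1],(390,390),interpolation=cv2.INTER_CUBIC)
    ims=im if n=="side" else np.hstack([ims,im])
cv2.imwrite("pics/p3.png",ims)
E
```

```text
t 17.55 tcp in holder [[-80.    0.7  69.2]] Fx_h -14.91 Fy_h 1.28 Fz 5.6
stone [-45.4  57.4] [-21.6  17.1] [ 4.7 -2.5] [ 42.3 106.6] 89.49 95.3
t 17.6 p [0.5069 0.1269 0.0692] tooly 112.95 F [-14.6  -5.1   5.5] gap 0.0088
shift [-0.08   -0.0006 -0.0016] rotvec [ 0.0021 -0.0093 -0.0009]
side [([[-134.5, -602.3, 3.1]], 0.79), ([[-2.8, 0.4, 74.1]], 0.71), ([[-352.3, -318.6, -1.5]], 0.62)]
top [([[-355.4, -323.0, 3.5]], 0.71), ([[-131.1, -602.8, 0.2]], 0.66)]
```

View pics/p3.png

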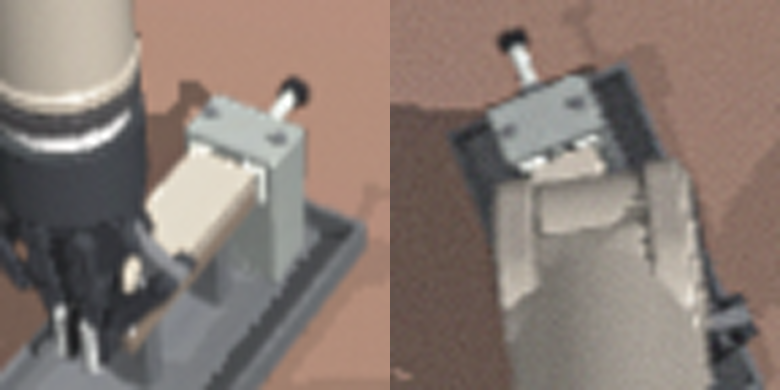

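The stone's front meets both white pads, and the plunger rod is out at the rear. The plunger isn't visible in front any more. I'll relieve the downward drag a little, hold, check and hand in.

Request:
arm_command --increments '[-0.0003,0,-0.0006,0,0,0,10,0,0,-0.0002,0,0,0,10,0,0,0,0,0,0,10,0,0,0,0,0,0,10,0,0,0,0,0,0,10,0,0,0,0,0,0,10]'

```text
clock: 18.45
position: [0.5068, 0.127, 0.0692]
eef_rot: [-0.005, -0.199, 0.98, -0.0]
force: [-12.9, -5.3, -0.5]
finger_gap: 0.0087
```

```bash
python3 m.py; python3 - <<'E'
from h import *
z=np.load("last.npz"); p,d=z["p"],z["d"]; X=cloud("side",d); L=holder_xy(X.reshape(-1,3)).reshape(*d.shape,3)
# front edge x of stone top by lateral strip, and pad/housing face
for y in(-17,-9,0,8,14):
    q=L[(d>0)&(abs(L[...,1]-y)<4)&(abs(L[...,2]-95)<2.5)&(L[...,0]>0)&(L[...,0]<75)]
    b=L[(d>0)&(abs(L[...,1]-y)<4)&(L[...,2]>96)&(L[...,0]>40)&(L[...,0]<75)]
    print(y,"stone max x",np.sort(q[:,0])[-3:].round(1),"face min x",np.sort(b[:,0])[:3].round(1))
E
```

```text
t 18.45 tcp in holder [[-80.    0.7  69.2]] Fx_h -13.93 Fy_h 0.2 Fz -0.5
stone [-44.6  56.9] [-21.5  17.7] [ 4.3 -0.7] [ 42.1 107. ] 87.61 95.3
-17 stone max x [63.7 64.7 67.7] face min x [40.6 42.1 44.2]
-9 stone max x [58.9 63.3 66.2] face min x [42.9 49.6 53.7]
0 stone max x [55.1 60.1 66.6] face min x [41.1 45.1 61.6]
8 stone max x [59.  65.6 68. ] face min x [45.5 48.9 52.7]
14 stone max x [63.2 65.4 65.5] face min x [43.7 45.5 50.8]
```

```bash
python3 -c "
from station import robot
print(robot.job_done()); s=robot.sense(); print(s['clock'],s['position'],s['force'])"
```

```text
the job is handed in; nothing more can be done
None
the job is handed in; nothing more can be done
```

I laid the long grey stone flat and lengthwise on the rest and let go of it. I then pushed it from its back end with the nearly shut fingers until it was home, and handed the job in at about 18.5 s while still pressing.

**Last checks:**
- **Home:** the tool stayed at −80.0 mm in the holder frame while I kept advancing the command. Push force rose from 6 N to about 14 N, more than the spring's 6.3 N, so the stop pads carry the rest. Sideways and vertical force were under 1 N.
- **Flat and centred:** the side camera put the stone's top at 95 mm. With the arm clear before the push, both cameras showed it centred on the rest to about 1 mm. The picture taken while pressing showed the front end against both pads.
- **Not conclusive:** a depth check of the front edge against the pads was too noisy to use. Angle fits of the stone while pressing scattered by about 2° either way, so squareness rests on the contact picture and the low side force. The plunger-tip network found nothing usable because the tip was hidden. I also had no reading after hand-in.

I never touched the short stone, oil can, cleaver or brush.

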